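# Turn both slates over in their two-way stands

### The job

Two framed slates, a larger and a smaller one, lean towards the robot in their two-way stands. Using the fingers, push each of them up past upright so that it tips over and comes to rest leaning on the far side of its own stand, with its ruled face, now underneath, turned up for writing on. Do not pick them up: their bottom edges stay in the grooves all the time; leave everything else on the table as it is.

Things in the scene. Friction and masses are not known exactly. Their poses are not given: they have to be found in the camera images.
- stand_large: fixed pine stand of the larger slate, base 150 (x) x 130 (y) x 14 mm. Groove along y, 20 mm wide between rails 14 mm high, floor 14 mm above the table. Either side of it two slanted rest bars (16 mm wide, at y = -45 and 45 mm), 25 degrees from upright, tops 107 mm high. Origin: under the groove's middle; x from the near (robot's side) to the far rest, z up. Yaw within 23 degrees
- stand_small: stand of the smaller slate, the same in shape, size and axes as stand_large; the two may have changed places (left and right)
- slate_large: loose black slate in a pine frame, 210 wide (y) x 190 high (z) x 12 mm (x), about 0.55 kg. Origin: middle of its bottom edge, in the groove; z up the slate. It leans on the near rest, top towards the robot, up to 15 mm off centre along y. Five thin ruled lines on the underneath face. Pushed away at the top (about 2 N) it turns about its bottom edge; past upright it falls onto the far rest
- slate_large_top (a point): middle of the larger slate's top edge, 190 mm from its origin; at the start about 188 mm above the table and 76 mm on the robot's side of the stand's origin; it rises to about 205 mm when upright
- slate_small: loose black slate in a pine frame, 150 wide (y) x 130 high (z) x 12 mm (x), about 0.26 kg; origin and axes as for the larger one. It leans on the near rest of its stand in the same way, up to 15 mm off centre along y, three ruled lines underneath, and tips over in the same way when pushed at the top (about 1 N)
- slate_small_top (a point): middle of the smaller slate's top edge, 130 mm from its origin; at the start about 134 mm above the table (27 mm above the tops of the rest bars) and 50 mm on the robot's side of the stand's origin; it rises to about 144 mm when upright
- jar: clear glass jar with steel screw lid, 60 mm diameter, 103 mm tall, between the two stands; origin at the centre of its underside
- chalk_holder: green chalk holder lying flat, 114 x 13 x 12 mm, near the robot; origin under its middle
- eraser: slate eraser, pine back on grey felt, 100 x 45 x 32 mm, beyond the jar; origin under its middle
- mug: white mug, 80 mm diameter, 80 mm tall, off to the right; origin at the centre of its underside
- chalk_box: open cardboard chalk box 80 x 110 x 40 mm, near the robot, left of the chalk holder; origin under its middle
- lantern: LED lantern, 96 mm diameter, 188 mm tall with its bail, off to the left; origin at the centre of its underside
Not all that is in view belongs to the job. Leave any yellow look-alike of the slate_large alone.

How it is judged:
At the end, for the whole second after the job is handed in: Each slate at rest on the far rest of its own stand: top edge over 60 mm (larger) or 38 mm (smaller) beyond the stand's origin and over 160 mm or 115 mm high; bottom edge in the groove (18 mm across, within 45 mm of mid-groove along it, parallel within 7 degrees) (x of slate_large_top in the frame of stand_large above 0.06 m and z of slate_large_top in the frame of stand_large above 0.16 m and x of slate_large in the frame of stand_large between -0.018 and 0.018 m and y of slate_large in the frame of stand_large between -0.045 and 0.045 m and z of slate_large in the frame of stand_large below 0.03 m and angle between the y axis of slate_large and the y axis of stand_large, either way round below 0.12 rad and linear speed of each of slate_large, slate_small below 0.02 m/s and angular speed of each of slate_large, slate_small below 0.1 rad/s and x of slate_small_top in the frame of stand_small above 0.038 m and z of slate_small_top in the frame of stand_small above 0.115 m and x of slate_small in the frame of stand_small between -0.018 and 0.018 m and y of slate_small in the frame of stand_small between -0.045 and 0.045 m and z of slate_small in the frame of stand_small below 0.03 m and angle between the y axis of slate_small and the y axis of stand_small, either way round below 0.12 rad); the robot touches nothing.
It fails at once if the large slate is lifted: the middle of its bottom edge rises more than 22 mm above the groove floor (height (world z) of slate_large above 0.036 m).
It fails at once if the small slate is lifted: the middle of its bottom edge rises more than 22 mm above the groove floor (height (world z) of slate_small above 0.036 m).
It fails at once if a bystander is moved more than 20 mm (distance of any of jar, chalk_holder, eraser, mug, chalk_box, lantern from where it was at the start of the episode above 0.02 m).
It fails at once if the jar, mug or lantern is tipped (angle between any of jar, mug, lantern's own z axis and vertical above 0.3 rad).
It also fails if it takes over 58 s, if anything falls off the work surface, if the arm or the gripper's body presses on something with over 40 N, if the wrist force passes 120 N, or if a joint passes its speed limit or range.

### The arm

A 6-joint arm with a two-finger parallel gripper is mounted at the origin on the work surface. World frame = base frame: x ahead of the robot, y to its left, z up, the work surface at z = 0. Lengths are in m, angles in rad, forces in N, time in s.
With the tool pointing down it reaches from about 0.4 to 0.825 m from the base axis. Payload 7 kg.
Tool frame: the origin (TCP) lies midway between the tips of the shut fingers; the grasp point (between the pads) lies 19 mm behind it; z points along the fingers, y is the line along which they close (so a half turn about z gives the same grasp; the last joint's range is limited). The gripper opens to 88 mm and grips with 3 to 60 N. Pads are 19 mm wide; open, the fingers measure 130 mm over their backs; the gripper's body (78 mm by 193 mm) begins 47 mm behind the grasp point.
Start: joints at [-1.049, 0.359, 0.012, 0, -1.224, -0.288], TCP at [0.156, -0.657, 0.227] pointing down, gripper open.
Joint ranges: [-3.07, 3.07], [-1.43, 2.12], [-1.02, 1.25], [-3.03, 1.67], [-3.05, -0], [-3.03, 3.03]. Speed limits (rad/s): [2.39, 2.39, 3.01, 3.14, 3.14, 3.14].

### API

Orientations are given as [roll, pitch, yaw] about the fixed x, y, z axes, in that order (R = Rz(yaw) Ry(pitch) Rx(roll)).
In Python, from station import get_state, grab_frame, calibration, job_done, boxes_of, regions_of, spot_point gives the robot as it stands. The module is installed in compiled form; this text tells all that it offers.
- The arm moves only by the tool arm_command, never from a script. Its argument "commands" is a list of rows, each an object of numbers: "tx", "ty", "tz": the shift along the tool's x, y, z each as a share of 25 cm, from -1 to 1; "twist": the turn about the tool's z as a share of 180 degrees, from -1 to 1. A call has exactly 8 rows; each row is the pose to reach, as a shift and turn from the pose commanded when the call began, along the tool's axes at that moment, turning the shorter way round; what a row does not reach only later rows make up. A row lasts 1/12 s, in which the tool goes at most 41.7 mm and 7.16 degrees, less where a joint would pass 70% of its speed; a pose out of reach is approached as far as the arm can. A call with a number of a shift or a turn outside -1 to 1 is refused whole. A call with a gripper value outside its range is refused whole. "claw" is the opening, from 0 (shut) to 1 (fully open), set as the call begins (left out, the last holds). The fingers move at their own pace and stop on an object; "grip_force" is the grip in N (left out, the last holds). Time passes only in rows, so rows that repeat a pose let the fingers close, or fill a call up. It gives the time, the measured TCP pose, the force, the opening and the grip force at its end, in the units of the state.
- get_state(): the state, without advancing time (a new reading comes with each control period).
- grab_frame(name): name is "scene" or "top" or "wrist"; returns the picture (384x512x3 uint8, red, green, blue); there is no depth.
- calibration(name): a dict with "camera_matrix" (3x3 intrinsics, pixels), "k1" (the pictures are not rectified: a ray, as slopes to the right and down, at radius r is drawn at 1 + k1 r^2 times it, then the intrinsics apply), "extrinsics" (4x4, takes a point from camera to world coordinates). Camera axes: x right, y down, z forward; pixel columns grow to the right and rows downward; lengths in m; the calibration is good to about 2 mm. A picture is of the moment at which its call begins: read the wrist's pose just before it. calibration takes no time and is no camera call; for the wrist camera it gives the pose at the moment of the call.
- job_done(): hands the job in; it is judged then, once.
Trained networks look in the newest picture that a camera, given by its name, has taken for a name from the list of things; names that differ only in an ending like _2 or _b are one class to them, and where a whole thing is asked for, a point or a joint stands for the part that bears it (a point fixed in the world has none). Each returns a list of dicts, best first, with "score" (0 to 1); they miss things now and then, are a little off and sometimes report something else, mostly with a low value. They report only what shows in the picture. A call takes as long as a camera call. They do not tell look-alikes from the thing itself.
- boxes_of(query, camera): "rect" ([left, top, right, bottom] in pixels, round what is visible of it).
- regions_of(query, camera): "region" (384x512 bool, what is visible of it) and "rect" ([left, top, right, bottom] in pixels, round what is visible of it).
- spot_point(query, camera): "uv" ([column, row] in pixels: a listed point, or the origin of a listed thing).
The state is a dict: "t": time; "q": joint angles; "qd": joint speeds; "joint_efforts": joint torques, N m; "eef_pos": TCP position; "ee_rot": TCP orientation; "force": force on the tool from outside, world axes, zero at the start; "moment": the same for the moment, N m; "width": finger opening in m; "gripper_force": force on a finger pad.
Only numpy, scipy, OpenCV 4.12 (cv2) and the standard library are available. Lean on these libraries where they do the work, as an engineer would, in place of code of your own. Each camera call takes 0.05 s, during which the arm holds its last target. There are 200 camera calls.

## Working session

There is one attempt and no reset: what is moved stays moved. The work goes in short steps, Python scripts to look and compute and a tool call to move; the robot and the scene stay as the last step left them, time stands still between calls to the robot, and variables do not carry over. Pictures are saved under pics/ and viewed, at most 10 in all, crops included, and the job is handed in when it is done.

Besides the shell and the picture viewer there is one more tool, called after "Request:" by a JSON object that holds its "method" and its "body", one argument or row to a line. arm_command: Moves the arm, as the interface text tells. Shift numbers are shares of 25 cm and turn numbers shares of 180 degrees, none past 1 either way. Its arguments: {"type":"object","properties":{"commands":{"type":"array"},"claw":{"type":"number"},"grip_force":{"type":"number"}},"required":["commands"]}

```bash
mkdir -p pics
cat > h.py <<'E'
import numpy as np, cv2
from station import *
def save(n,name): 
    f=grab_frame(n); cv2.imwrite(f'pics/{name}.png',f[:,:,::-1]); return f
def ray(cam,uv):
    c=calibration(cam);K=np.array(c['camera_matrix']);T=np.array(c['extrinsics'])
    d=np.array([(uv[0]-K[0,2])/K[0,0],(uv[1]-K[1,2])/K[1,1]]);s=d.copy()
    for _ in range(20): s=d/(1+c['k1']*(s@s))
    return T[:3,3],T[:3,:3]@np.array([s[0],s[1],1])
def atz(cam,uv,z):
    o,d=ray(cam,uv); return o+d*(z-o[2])/d[2]
E
python3 - <<'E'
from h import *
s=get_state();print(s['t'],s['eef_pos'],s['ee_rot'],s['q'],s['width'])
a=save('scene','s0');b=save('top','t0')
cv2.imwrite('pics/st0.png',np.vstack([a,b])[:,:,::-1])
for cam in('top','scene'):
  for q,z in [('stand_large',0),('stand_small',0),('slate_large_top',.188),('slate_small_top',.134),('jar',0),('chalk_holder',0),('lantern',0),('mug',0),('eraser',0),('chalk_box',0)]:
    for r in spot_point(q,cam)[:2]: print(cam,q,round(r['score'],2),np.round(r['uv']),atz(cam,r['uv'],z).round(3))
E
```

```text
0.0 [ 0.15622359 -0.65614537  0.2256086 ] [ 3.13988263e+00 -1.67961423e-04 -2.90787687e+00] [-1.04890200e+00  3.59390928e-01  1.10305401e-02 -3.45519165e-04
 -1.22412320e+00 -2.88061019e-01] 0.08766906660461556
top stand_large 0.84 [203. 160.] [0.617 0.215 0.   ]
top stand_small 0.63 [313. 175.] [ 0.56  -0.239  0.   ]
top slate_large_top 0.9 [201. 173.] [0.541 0.198 0.188]
top slate_large_top 0.73 [299. 263.] [ 0.223 -0.16   0.188]
top slate_small_top 0.71 [316. 187.] [ 0.503 -0.227  0.134]
top jar 0.73 [250. 185.] [0.517 0.022 0.   ]
top chalk_holder 0.44 [255. 213.] [0.403 0.    0.   ]
top lantern 0.77 [133. 184.] [0.515 0.503 0.   ]
top mug 0.69 [367. 194.] [ 0.489 -0.461  0.   ]
top eraser 0.72 [251. 150.] [0.659 0.018 0.   ]
top chalk_box 0.75 [187. 230.] [0.33  0.274 0.   ]
scene stand_large 0.94 [322. 255.] [0.623 0.206 0.   ]
scene stand_large 0.47 [271. 211.] [0.509 0.009 0.   ]
scene stand_small 0.87 [197. 206.] [ 0.551 -0.242  0.   ]
scene slate_large_top 0.97 [244. 133.] [ 0.352 -0.122  0.188]
scene slate_large_top 0.93 [334. 205.] [0.553 0.207 0.188]
scene slate_small_top 0.92 [199. 176.] [ 0.517 -0.225  0.134]
scene jar 0.76 [273. 210.] [0.502 0.016 0.   ]
scene chalk_holder 0.49 [276. 185.] [ 0.399 -0.002  0.   ]
scene lantern 0.7 [416. 240.] [0.495 0.491 0.   ]
scene mug 0.95 [144. 176.] [ 0.479 -0.474  0.   ]
scene eraser 0.67 [259. 248.] [0.649 0.007 0.   ]
scene chalk_box 0.63 [353. 187.] [0.341 0.266 0.   ]
```

View pics/s0.png

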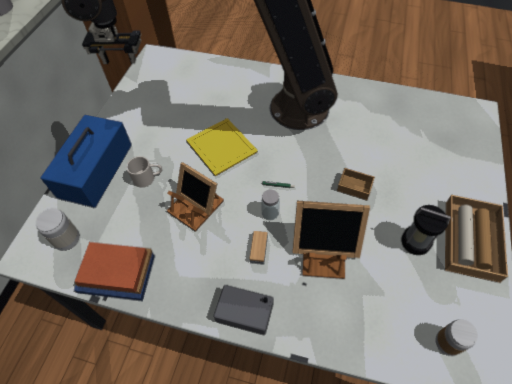

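View pics/t0.png

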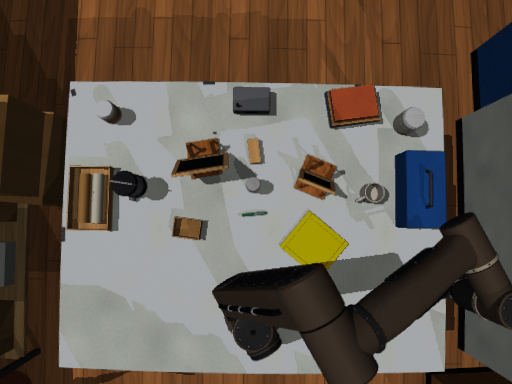

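The scene picture shows the small slate at about (197,187) and the large one at (330,228). The yellow look-alike lies at (222,146). In the top picture the slates are near (316,180) and (201,167), so small is on the right and large on the left. I'll zoom in to get their yaws.

Run:
```python
from h import *
b=cv2.imread('pics/t0.png')
z=cv2.resize(b[125:205,165:345],None,fx=4.4,fy=4.4,interpolation=cv2.INTER_CUBIC);cv2.imwrite('pics/z0.png',z)
a=cv2.imread('pics/s0.png')
grab_frame('top');grab_frame('scene')
for cam in('top','scene'):
  for q in('slate_large','slate_small','stand_large','stand_small'):
    for r in regions_of(q,cam)[:2]:
      p=np.argwhere(r['region'])[:,::-1].astype(np.float32)
      print(cam,q,round(r['score'],2),np.round(r['rect']),cv2.boxPoints(cv2.minAreaRect(p)).round(1).tolist())
```

```text
top slate_large 0.94 [167. 154. 228. 178.] [[168.6999969482422, 160.89999389648438], [227.1999969482422, 151.89999389648438], [229.8000030517578, 168.5], [171.1999969482422, 177.5]]
top slate_large 0.73 [281. 209. 350. 269.] [[279.0, 245.60000610351562], [308.8999938964844, 209.5], [348.79998779296875, 242.39999389648438], [318.8999938964844, 278.6000061035156]]
top slate_small 0.94 [299. 168. 334. 192.] [[296.6000061035156, 178.1999969482422], [300.8999938964844, 167.89999389648438], [336.79998779296875, 182.8000030517578], [332.6000061035156, 193.10000610351562]]
top slate_small 0.32 [189. 139. 223. 179.] [[185.60000610351562, 142.1999969482422], [216.6999969482422, 136.5], [223.3000030517578, 172.6999969482422], [192.1999969482422, 178.3000030517578]]
top stand_large 0.96 [186. 140. 226. 179.] [[185.10000610351562, 142.60000610351562], [216.89999389648438, 137.39999389648438], [222.89999389648438, 173.39999389648438], [191.10000610351562, 178.60000610351562]]
top stand_small 0.91 [294. 156. 333. 200.] [[293.29998779296875, 187.10000610351562], [306.70001220703125, 153.899993896484
[... 521 characters left out ...]
351562], [182.3000030517578, 160.39999389648438], [225.89999389648438, 188.3000030517578], [209.0, 214.60000610351562]]
scene stand_large 0.71 [301. 254. 347. 280.] [[301.79998779296875, 276.8999938964844], [302.79998779296875, 252.5], [344.29998779296875, 254.3000030517578], [343.20001220703125, 278.70001220703125]]
scene stand_small 0.77 [167. 191. 224. 229.] [[164.0, 228.39999389648438], [167.1999969482422, 190.8000030517578], [223.5, 195.60000610351562], [220.3000030517578, 233.1999969482422]]
scene stand_small 0.67 [294. 200. 372. 261.] [[292.20001220703125, 252.6999969482422], [296.70001220703125, 199.0], [369.3999938964844, 205.10000610351562], [364.8999938964844, 258.79998779296875]]
```

View pics/z0.png

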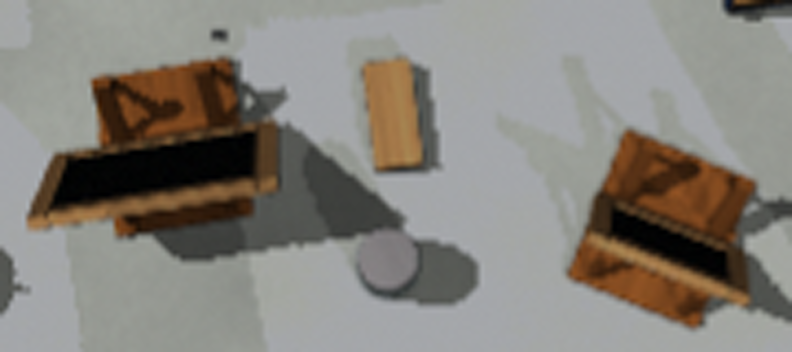

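The crop shows the large slate's near top edge from (28,222) to (278,185), and the small one's from (588,237) to (748,303).

Run:
```python
from h import *
W=lambda u,v,z:atz('top',((u+.5)/4.4-.5+165,(v+.5)/4.4-.5+125),z)
for n,a,b,z,off,st in(('L',(28,222),(278,185),.186,.081,((.617,.215),(.623,.206))),('S',(588,237),(748,303),.131,.055,((.56,-.239),(.551,-.242)))):
  A=W(*a,z);B=W(*b,z);d=(A-B)[:2];L=np.hypot(*d);d/=L;th=np.arctan2(-d[0],d[1]);x=np.array([np.cos(th),np.sin(th)]);m=(A+B)[:2]/2
  print(n,'len',L,'yaw',np.degrees(th),'mid',m,'groove mid',m+off*x)
  for s in st: r=np.array(s)-m; print(' stand rel',r@x,r@d)
  # tool target: 25 mm behind edge
  p=m-.03*x; s=get_state();y=s['ee_rot'][2];R=np.array([[np.cos(y),np.sin(y)],[np.sin(y),-np.cos(y)]])
  print(' standoff',p,'tool shift/25cm',R.T@(p-s['eef_pos'][:2])/.25,'twist deg',-np.degrees((th+np.pi-y+np.pi)%(2*np.pi)-np.pi))
  for k in((293.3,187.1),(306.7,153.9),(323,199),(336.3,165.7)) if n=='S' else ((185.1,142.6),(191.1,178.6),(216.9,137.4),(222.9,173.4)): print('   standcorner',atz('top',k,.014)[:2].round(3))
```

```text
L len 0.2089794139538581 yaw 9.330396307566861 mid [0.54959646 0.2037305 ] groove mid [0.62952481 0.21686281]
 stand rel 0.0683388778519483 0.00019244853520629526
 stand rel 0.07280035085040568 -0.009661244106846016
 standoff [0.51999336 0.19886668] tool shift/25cm [-2.20778162  2.99182172] twist deg 4.0655051919241485
   standcorner [0.685 0.29 ]
   standcorner [0.537 0.261]
   standcorner [0.709 0.16 ]
   standcorner [0.561 0.132]
S len 0.14859875221076208 yaw -21.552758496647268 mid [ 0.50573364 -0.23120803] groove mid [ 0.55688803 -0.25141271]
 stand rel 0.05333447638907458 0.012688020553662464
 stand rel 0.046065832552656505 0.006591561189465756
 standoff [ 0.47783125 -0.2201873 ] tool shift/25cm [-1.65537881  1.40028372] twist deg 34.94865999613836
   standcorner [ 0.509 -0.155]
   standcorner [ 0.646 -0.209]
   standcorner [ 0.463 -0.277]
   standcorner [ 0.6   -0.331]
```

Request:
{"method": "arm_command", "body": {
  "commands": [
    {"tx": -0.1, "ty": 0.085, "twist": 0.024},
    {"tx": -0.2, "ty": 0.17, "twist": 0.05},
    {"tx": -0.3, "ty": 0.255, "twist": 0.08},
    {"tx": -0.42, "ty": 0.355, "twist": 0.11},
    {"tx": -0.54, "ty": 0.455, "twist": 0.14},
    {"tx": -0.65, "ty": 0.55, "twist": 0.17},
    {"tx": -0.75, "ty": 0.635, "twist": 0.194},
    {"tx": -0.83, "ty": 0.7, "twist": 0.194}
  ],
  "claw": 0.4
}}

```text
invalid input
```

```bash
cat >> h.py <<'E'
ST={'L':((.5496,.2037),9.33),'S':((.5057,-.2312),-21.55)}
def rep(n,back=.03):
    s=get_state();m,th=ST[n];th=np.radians(th);x=np.array([np.cos(th),np.sin(th)]);d=np.array([-x[1],x[0]])
    y=s['ee_rot'][2];R=np.array([[np.cos(y),np.sin(y)],[np.sin(y),-np.cos(y)]]);r=s['eef_pos'][:2]-m
    print('t',s['t'],'pos',s['eef_pos'].round(4),'rot',s['ee_rot'].round(3),'w',round(s['width'],4),'F',s['force'].round(2))
    print('rel edge x,y',r@x,r@d,'shift to standoff',(R.T@(m-back*x-s['eef_pos'][:2])/.25).round(3),'twist',round((-((th+np.pi-y+np.pi)%(2*np.pi)-np.pi))/np.pi,3))
E
python3 -c "from h import *;rep('S')"
```

```text
t 1.6 pos [ 0.1564 -0.6566  0.2265] rot [ 3.142 -0.    -2.908] w 0.0875 F [-0.41 -0.85  0.38]
rel edge x,y -0.16866987767256017 -0.5239958285999565 shift to standoff [-1.655  1.4  ] twist 0.194
```

Request:
{"method": "arm_command", "body": {
  "commands": [
    {"tx": -0.1, "ty": 0.085, "tz": 0, "twist": 0.024},
    {"tx": -0.2, "ty": 0.17, "tz": 0, "twist": 0.05},
    {"tx": -0.3, "ty": 0.255, "tz": 0, "twist": 0.08},
    {"tx": -0.42, "ty": 0.355, "tz": 0, "twist": 0.11},
    {"tx": -0.54, "ty": 0.455, "tz": 0, "twist": 0.14},
    {"tx": -0.65, "ty": 0.55, "tz": 0, "twist": 0.17},
    {"tx": -0.75, "ty": 0.635, "tz": 0, "twist": 0.194},
    {"tx": -0.83, "ty": 0.7, "tz": 0, "twist": 0.194}
  ],
  "claw": 0.4
}}

```text
t: 2.27
eef_pos: [0.3187, -0.4364, 0.227]
ee_rot: [3.142, 0.001, 2.762]
force: [1.0, 0.5, 0.2]
width: 0.0399
gripper_force: 0.0
```

```bash
python3 -c "from h import *;rep('S')"
```

```text
t 2.2667 pos [ 0.3187 -0.4364  0.227 ] rot [3.142e+00 1.000e-03 2.762e+00] w 0.0399 F [0.96 0.5  0.17]
rel edge x,y -0.09853104013555497 -0.25949434773262886 shift to standoff [-0.27   1.039] twist -0.001
```

Request:
{"method": "arm_command", "body": {
  "commands": [
    {"tx": -0.02, "ty": 0.13, "tz": 0, "twist": 0},
    {"tx": -0.05, "ty": 0.27, "tz": 0, "twist": 0},
    {"tx": -0.08, "ty": 0.42, "tz": 0, "twist": 0},
    {"tx": -0.12, "ty": 0.57, "tz": 0, "twist": 0},
    {"tx": -0.15, "ty": 0.72, "tz": 0, "twist": 0},
    {"tx": -0.18, "ty": 0.87, "tz": 0, "twist": 0},
    {"tx": -0.2, "ty": 1.0, "tz": 0, "twist": 0},
    {"tx": -0.2, "ty": 1.0, "tz": 0, "twist": 0}
  ]
}}

```text
t: 2.93
eef_pos: [0.4585, -0.2204, 0.2269]
ee_rot: [3.141, 0.001, 2.77]
force: [-0.2, 0.2, 0.8]
width: 0.0351
gripper_force: 0.0
```

```bash
python3 -c "from h import *;rep('S')"
```

```text
t 2.9333 pos [ 0.4585 -0.2204  0.2269] rot [3.141e+00 1.000e-03 2.770e+00] w 0.0351 F [-0.18  0.21  0.77]
rel edge x,y -0.04785455572120993 -0.007300879182023403 shift to standoff [-0.072  0.029] twist 0.001
```

Request:
{"method": "arm_command", "body": {
  "commands": [
    {"tx": 0, "ty": 0.03, "tz": 0.08, "twist": 0},
    {"tx": 0, "ty": 0.03, "tz": 0.17, "twist": 0},
    {"tx": 0, "ty": 0.03, "tz": 0.26, "twist": 0},
    {"tx": 0, "ty": 0.03, "tz": 0.34, "twist": 0},
    {"tx": 0, "ty": 0.03, "tz": 0.4, "twist": 0},
    {"tx": 0, "ty": 0.03, "tz": 0.42, "twist": 0},
    {"tx": 0, "ty": 0.03, "tz": 0.42, "twist": 0},
    {"tx": 0, "ty": 0.03, "tz": 0.42, "twist": 0}
  ]
}}

```text
t: 3.6
eef_pos: [0.459, -0.2174, 0.1222]
ee_rot: [-3.141, 0.0, 2.766]
force: [0.4, -1.0, 0.7]
width: 0.035
gripper_force: 0.0
```

Run:
```python
from h import *
rep('S')
f=save('scene','s1');cv2.imwrite('pics/z1.png',cv2.resize(f[130:250,130:290,::-1],None,fx=4,fy=4,interpolation=cv2.INTER_CUBIC))
```

```text
t 3.6 pos [ 0.459  -0.2174  0.1222] rot [-3.141  0.     2.766] w 0.035 F [ 0.44 -0.95  0.73]
rel edge x,y -0.04853122743738293 -0.004306670984783913 shift to standoff [-0.074  0.017] twist 0.0
```

View pics/z1.png

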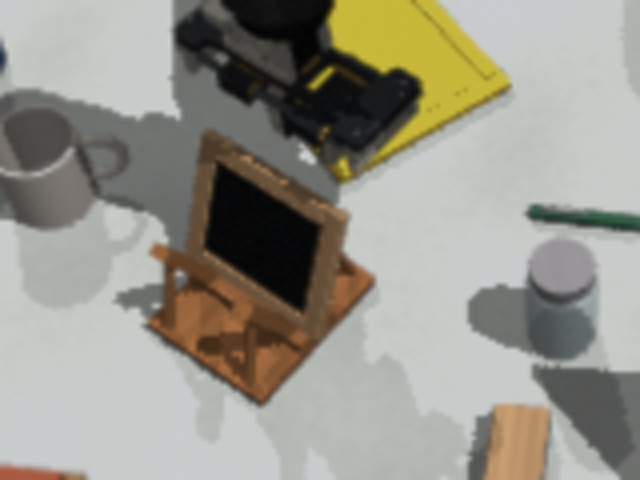

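The fingers are behind the small slate's top edge, clear of everything. Pushing now.

Request:
{"method": "arm_command", "body": {
  "commands": [
    {"tx": -0.06, "ty": 0.01, "tz": 0, "twist": 0},
    {"tx": -0.1, "ty": 0.01, "tz": 0, "twist": 0},
    {"tx": -0.13, "ty": 0.01, "tz": 0, "twist": 0},
    {"tx": -0.15, "ty": 0.01, "tz": 0, "twist": 0},
    {"tx": -0.17, "ty": 0.01, "tz": 0, "twist": 0},
    {"tx": -0.19, "ty": 0.01, "tz": 0, "twist": 0},
    {"tx": -0.21, "ty": 0.01, "tz": 0, "twist": 0},
    {"tx": -0.23, "ty": 0.01, "tz": 0, "twist": 0}
  ]
}}

```text
t: 4.32
eef_pos: [0.5134, -0.2361, 0.1215]
ee_rot: [3.142, -0.0, 2.766]
force: [0.0, 0.1, -0.1]
width: 0.0351
gripper_force: 0.1
```

Request:
{"method": "arm_command", "body": {
  "commands": [
    {"tx": -0.02, "ty": 0, "tz": 0, "twist": 0},
    {"tx": -0.04, "ty": 0, "tz": 0, "twist": 0},
    {"tx": -0.06, "ty": 0, "tz": 0, "twist": 0},
    {"tx": -0.08, "ty": 0, "tz": 0, "twist": 0},
    {"tx": -0.1, "ty": 0, "tz": 0, "twist": 0},
    {"tx": -0.11, "ty": 0, "tz": 0, "twist": 0},
    {"tx": -0.12, "ty": 0, "tz": 0, "twist": 0},
    {"tx": -0.12, "ty": 0, "tz": 0, "twist": 0}
  ]
}}

```text
t: 4.98
eef_pos: [0.5414, -0.247, 0.1214]
ee_rot: [-3.142, -0.0, 2.766]
force: [-0.1, 0.7, -0.9]
width: 0.0353
gripper_force: 0.0
```

Run:
```python
from h import *
rep('S')
f=save('scene','s2');cv2.imwrite('pics/z2.png',cv2.resize(f[130:250,130:290,::-1],None,fx=4,fy=4,interpolation=cv2.INTER_CUBIC))
```

```text
t 4.9833 pos [ 0.5414 -0.247   0.1214] rot [-3.142 -0.     2.766] w 0.0353 F [-0.05  0.67 -0.9 ]
rel edge x,y 0.03897077390560113 -0.0016153824062661642 shift to standoff [0.276 0.007] twist 0.0
```

View pics/z2.png

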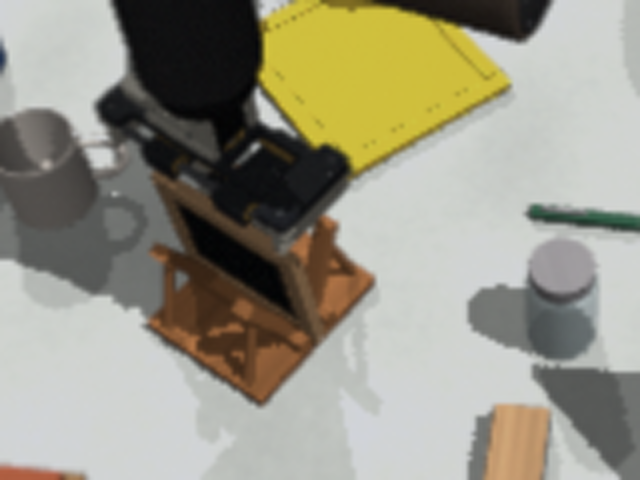

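The small slate is nearly upright (top edge at about (200,190) to (300,250) in the crop). I'll push on.

Request:
{"method": "arm_command", "body": {
  "commands": [
    {"tx": -0.02, "ty": 0, "tz": 0, "twist": 0},
    {"tx": -0.04, "ty": 0, "tz": 0, "twist": 0},
    {"tx": -0.06, "ty": 0, "tz": 0, "twist": 0},
    {"tx": -0.08, "ty": 0, "tz": 0, "twist": 0},
    {"tx": -0.1, "ty": 0, "tz": 0, "twist": 0},
    {"tx": -0.1, "ty": 0, "tz": 0, "twist": 0},
    {"tx": -0.1, "ty": 0, "tz": 0, "twist": 0},
    {"tx": -0.1, "ty": 0, "tz": 0, "twist": 0}
  ]
}}

```text
t: 5.7
eef_pos: [0.5641, -0.256, 0.1214]
ee_rot: [-3.142, -0.0, 2.766]
force: [-0.5, -0.0, 0.8]
width: 0.0352
gripper_force: 0.0
```

Run:
```python
from h import *
rep('S')
f=save('scene','s3');cv2.imwrite('pics/z3.png',cv2.resize(f[130:250,130:290,::-1],None,fx=4,fy=4,interpolation=cv2.INTER_CUBIC))
```

```text
t 5.7 pos [ 0.5641 -0.256   0.1214] rot [-3.142 -0.     2.766] w 0.0352 F [-0.52 -0.05  0.85]
rel edge x,y 0.0633960962626359 -0.0016635897034898248 shift to standoff [0.374 0.007] twist 0.0
```

View pics/z3.png

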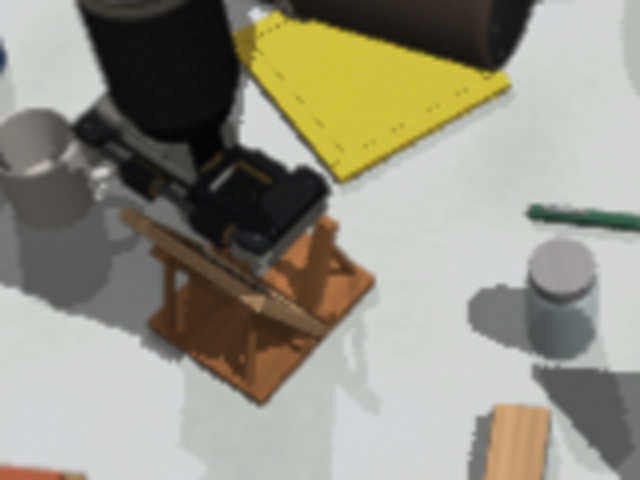

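The small slate has fallen onto its far rest. I'll back off and lift.

Request:
{"method": "arm_command", "body": {
  "commands": [
    {"tx": 0.06, "ty": 0, "tz": 0, "twist": 0},
    {"tx": 0.15, "ty": 0, "tz": -0.03, "twist": 0},
    {"tx": 0.25, "ty": 0, "tz": -0.12, "twist": 0},
    {"tx": 0.3, "ty": 0, "tz": -0.24, "twist": 0},
    {"tx": 0.3, "ty": 0, "tz": -0.36, "twist": 0},
    {"tx": 0.3, "ty": 0, "tz": -0.45, "twist": 0},
    {"tx": 0.3, "ty": 0, "tz": -0.48, "twist": 0},
    {"tx": 0.3, "ty": 0, "tz": -0.48, "twist": 0}
  ]
}}

```text
t: 6.42
eef_pos: [0.4954, -0.2287, 0.2443]
ee_rot: [3.141, 0.005, 2.766]
force: [-0.0, 0.3, -1.7]
width: 0.035
gripper_force: 0.0
```

```bash
python3 -c "from h import *;rep('S');rep('L',.06)"
```

```text
t 6.4167 pos [ 0.4954 -0.2287  0.2443] rot [3.141 0.005 2.766] w 0.035 F [-0.01  0.32 -1.66]
rel edge x,y -0.010479083563818235 -0.0014763483450240162 shift to standoff [0.078 0.006] twist 0.0
t 6.4167 pos [ 0.4954 -0.2287  0.2443] rot [3.141 0.005 2.766] w 0.035 F [-0.01  0.32 -1.66]
rel edge x,y -0.12357679283775949 -0.417918366919636 shift to standoff [0.639 1.566] twist -0.171
```

Request:
{"method": "arm_command", "body": {
  "commands": [
    {"tx": 0.06, "ty": 0.1, "tz": 0, "twist": -0.02},
    {"tx": 0.12, "ty": 0.21, "tz": 0, "twist": -0.05},
    {"tx": 0.18, "ty": 0.34, "tz": 0, "twist": -0.08},
    {"tx": 0.24, "ty": 0.47, "tz": 0, "twist": -0.11},
    {"tx": 0.29, "ty": 0.59, "tz": 0, "twist": -0.14},
    {"tx": 0.34, "ty": 0.7, "tz": 0, "twist": -0.17},
    {"tx": 0.38, "ty": 0.78, "tz": 0, "twist": -0.171},
    {"tx": 0.38, "ty": 0.8, "tz": 0, "twist": -0.171}
  ]
}}

```text
t: 7.08
eef_pos: [0.4783, -0.0051, 0.2402]
ee_rot: [3.141, -0.002, -2.977]
force: [1.3, -0.5, -0.1]
width: 0.0349
gripper_force: 0.0
```

```bash
python3 -c "from h import *;rep('L',.06)"
```

```text
t 7.0833 pos [ 0.4783 -0.0051  0.2402] rot [ 3.141e+00 -2.000e-03 -2.977e+00] w 0.0349 F [ 1.32 -0.54 -0.11]
rel edge x,y -0.10417077471904448 -0.1944954636919317 shift to standoff [-0.178  0.778] twist 0.0
```

Moving to the standoff, then down to z of about 0.165.

Request:
{"method": "arm_command", "body": {
  "commands": [
    {"tx": -0.02, "ty": 0.12, "tz": 0, "twist": 0},
    {"tx": -0.05, "ty": 0.25, "tz": 0, "twist": 0},
    {"tx": -0.09, "ty": 0.4, "tz": 0, "twist": 0},
    {"tx": -0.13, "ty": 0.55, "tz": 0, "twist": 0},
    {"tx": -0.16, "ty": 0.68, "tz": 0, "twist": 0},
    {"tx": -0.18, "ty": 0.76, "tz": 0, "twist": 0},
    {"tx": -0.18, "ty": 0.78, "tz": 0, "twist": 0},
    {"tx": -0.18, "ty": 0.78, "tz": 0, "twist": 0}
  ]
}}

```text
t: 7.75
eef_pos: [0.492, 0.1928, 0.2399]
ee_rot: [-3.14, -0.002, -2.979]
force: [0.4, -0.4, -0.2]
width: 0.0352
gripper_force: 0.0
```

Request:
{"method": "arm_command", "body": {
  "commands": [
    {"tx": 0, "ty": 0, "tz": 0.08, "twist": 0},
    {"tx": 0, "ty": 0, "tz": 0.16, "twist": 0},
    {"tx": 0, "ty": 0, "tz": 0.24, "twist": 0},
    {"tx": 0, "ty": 0, "tz": 0.29, "twist": 0},
    {"tx": 0, "ty": 0, "tz": 0.31, "twist": 0},
    {"tx": 0, "ty": 0, "tz": 0.31, "twist": 0},
    {"tx": 0, "ty": 0, "tz": 0.31, "twist": 0},
    {"tx": 0, "ty": 0, "tz": 0.31, "twist": 0}
  ]
}}

```text
t: 8.42
eef_pos: [0.4931, 0.192, 0.165]
ee_rot: [3.141, 0.001, -2.98]
force: [0.3, -0.5, 1.3]
width: 0.035
gripper_force: 0.0
```

Run:
```python
from h import *
rep('L')
f=save('scene','s4');cv2.imwrite('pics/z4.png',cv2.resize(f[130:290,150:390,::-1],None,fx=3.3,fy=3.3,interpolation=cv2.INTER_CUBIC))
```

```text
t 8.4167 pos [0.4931 0.192  0.165 ] rot [ 3.141e+00  1.000e-03 -2.980e+00] w 0.035 F [ 0.3  -0.48  1.26]
rel edge x,y -0.057680335948081966 -0.0024306222071443875 shift to standoff [-0.111  0.01 ] twist -0.001
```

View pics/z4.png

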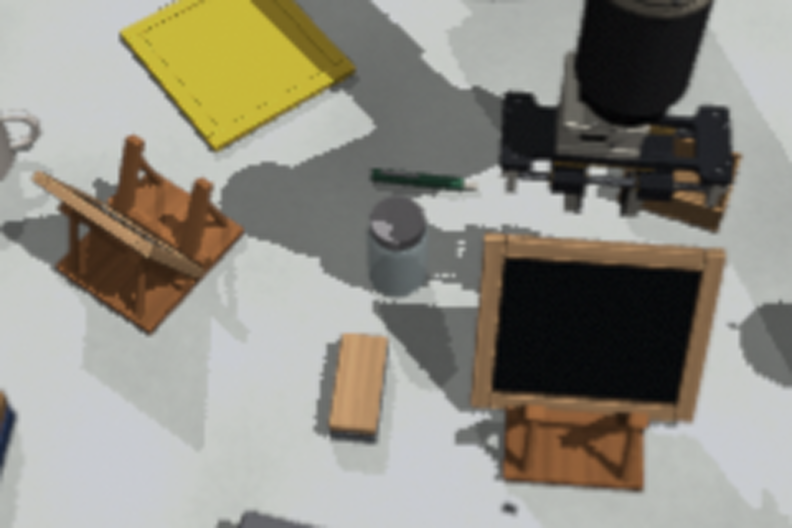

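The small slate leans on its far rest, and the fingers stand behind the large slate. Now I push it, slowly after contact.

Request:
{"method": "arm_command", "body": {
  "commands": [
    {"tx": -0.07, "ty": 0, "tz": 0, "twist": 0},
    {"tx": -0.13, "ty": 0, "tz": 0, "twist": 0},
    {"tx": -0.16, "ty": 0.01, "tz": 0, "twist": 0},
    {"tx": -0.18, "ty": 0.01, "tz": 0, "twist": 0},
    {"tx": -0.2, "ty": 0.01, "tz": 0, "twist": 0},
    {"tx": -0.22, "ty": 0.01, "tz": 0, "twist": 0},
    {"tx": -0.24, "ty": 0.01, "tz": 0, "twist": 0},
    {"tx": -0.26, "ty": 0.01, "tz": 0, "twist": 0}
  ]
}}

```text
t: 9.13
eef_pos: [0.5565, 0.2051, 0.1642]
ee_rot: [3.141, 0.0, -2.98]
force: [-0.8, 0.7, 1.1]
width: 0.0348
gripper_force: 0.5
```

Request:
{"method": "arm_command", "body": {
  "commands": [
    {"tx": -0.02, "ty": 0, "tz": 0, "twist": 0},
    {"tx": -0.04, "ty": 0, "tz": 0, "twist": 0},
    {"tx": -0.06, "ty": 0, "tz": 0, "twist": 0},
    {"tx": -0.08, "ty": 0, "tz": 0, "twist": 0},
    {"tx": -0.1, "ty": 0, "tz": 0, "twist": 0},
    {"tx": -0.12, "ty": 0, "tz": 0, "twist": 0},
    {"tx": -0.14, "ty": 0, "tz": 0, "twist": 0},
    {"tx": -0.16, "ty": 0, "tz": 0, "twist": 0}
  ]
}}

```text
t: 9.8
eef_pos: [0.5963, 0.2115, 0.164]
ee_rot: [-3.142, -0.0, -2.98]
force: [-0.6, 0.3, 0.3]
width: 0.0352
gripper_force: 0.1
```

Request:
{"method": "arm_command", "body": {
  "commands": [
    {"tx": -0.02, "ty": 0, "tz": 0, "twist": 0},
    {"tx": -0.04, "ty": 0, "tz": 0, "twist": 0},
    {"tx": -0.06, "ty": 0, "tz": 0, "twist": 0},
    {"tx": -0.08, "ty": 0, "tz": 0, "twist": 0},
    {"tx": -0.1, "ty": 0, "tz": 0, "twist": 0},
    {"tx": -0.12, "ty": 0, "tz": 0, "twist": 0},
    {"tx": -0.14, "ty": 0, "tz": 0, "twist": 0},
    {"tx": -0.14, "ty": 0, "tz": 0, "twist": 0}
  ]
}}

```text
t: 10.47
eef_pos: [0.6312, 0.2172, 0.1639]
ee_rot: [-3.141, 0.0, -2.98]
force: [-0.5, 0.8, -0.1]
width: 0.0349
gripper_force: 0.0
```

Run:
```python
from h import *
rep('L')
f=save('scene','s5');cv2.imwrite('pics/z5.png',cv2.resize(f[130:290,150:390,::-1],None,fx=3.3,fy=3.3,interpolation=cv2.INTER_CUBIC))
```

```text
t 10.4667 pos [0.6312 0.2172 0.1639] rot [-3.141  0.    -2.98 ] w 0.0349 F [-0.54  0.77 -0.05]
rel edge x,y 0.08271771113944756 6.290715601767217e-05 shift to standoff [ 0.451 -0.001] twist -0.0
```

View pics/z5.png

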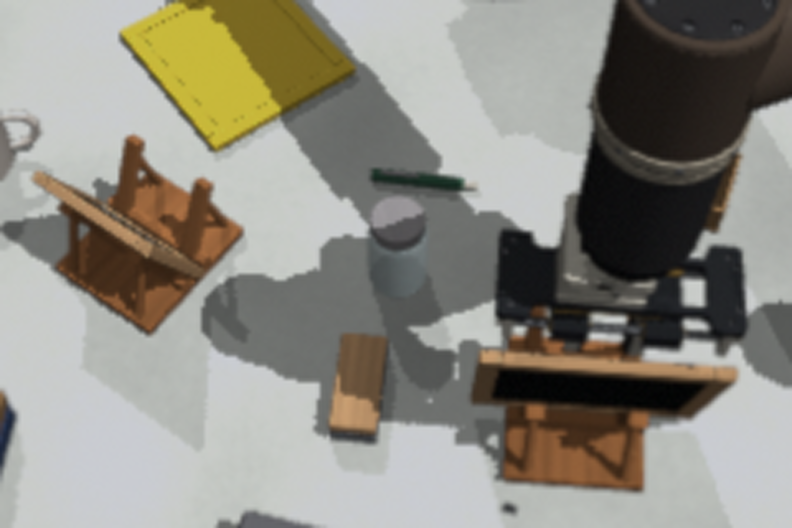

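The large slate looks past upright (top edge at about (475-735,365)). I'll push a little further, hold, then retreat and rise.

Request:
{"method": "arm_command", "body": {
  "commands": [
    {"tx": -0.02, "ty": 0, "tz": 0, "twist": 0},
    {"tx": -0.04, "ty": 0, "tz": 0, "twist": 0},
    {"tx": -0.06, "ty": 0, "tz": 0, "twist": 0},
    {"tx": -0.08, "ty": 0, "tz": 0, "twist": 0},
    {"tx": -0.08, "ty": 0, "tz": 0, "twist": 0},
    {"tx": -0.08, "ty": 0, "tz": 0, "twist": 0},
    {"tx": -0.08, "ty": 0, "tz": 0, "twist": 0},
    {"tx": -0.08, "ty": 0, "tz": 0, "twist": 0}
  ]
}}

```text
t: 11.18
eef_pos: [0.6498, 0.2202, 0.164]
ee_rot: [-3.142, -0.0, -2.98]
force: [-0.4, -0.4, -0.1]
width: 0.0348
gripper_force: 0.0
```

Request:
{"method": "arm_command", "body": {
  "commands": [
    {"tx": 0.06, "ty": 0, "tz": 0, "twist": 0},
    {"tx": 0.15, "ty": 0, "tz": -0.03, "twist": 0},
    {"tx": 0.27, "ty": 0, "tz": -0.1, "twist": 0},
    {"tx": 0.4, "ty": 0, "tz": -0.2, "twist": 0},
    {"tx": 0.5, "ty": 0, "tz": -0.3, "twist": 0},
    {"tx": 0.56, "ty": 0, "tz": -0.36, "twist": 0},
    {"tx": 0.6, "ty": 0, "tz": -0.4, "twist": 0},
    {"tx": 0.6, "ty": 0, "tz": -0.4, "twist": 0}
  ]
}}

```text
t: 11.85
eef_pos: [0.5014, 0.1964, 0.2673]
ee_rot: [3.139, 0.004, -2.979]
force: [1.1, -0.1, 0.8]
width: 0.0351
gripper_force: 0.0
```

Run:
```python
from h import *
rep('L')
f=save('scene','s6');cv2.imwrite('pics/z6.png',cv2.resize(f[130:290,150:390,::-1],None,fx=3.3,fy=3.3,interpolation=cv2.INTER_CUBIC))
grab_frame('top')
for cam in('top','scene'):
  for q,z in(('slate_large_top',.188),('slate_small_top',.134)):
    for r in spot_point(q,cam)[:2]:
      n=q[6].upper();m,th=ST[n];th=np.radians(th);p=atz(cam,r['uv'],z)[:2]-m;x=np.array([np.cos(th),np.sin(th)])
      print(cam,q,round(r['score'],2),'stand x',p@x-{'L':.081,'S':.055}[n],'y',p@[-x[1],x[0]])
```

```text
t 11.85 pos [0.5014 0.1964 0.2673] rot [ 3.139  0.004 -2.979] w 0.0351 F [ 1.11 -0.14  0.84]
rel edge x,y -0.0487151495473713 0.0006351656014256607 shift to standoff [-0.075 -0.003] twist -0.0
top slate_large_top 0.77 stand x -0.4630510833084049 y -0.30126255207370634
top slate_large_top 0.73 stand x 0.057869022698904884 y -0.005499212115077662
top slate_small_top 0.83 stand x 0.04067058300814987 y -0.010367713334485282
scene slate_large_top 0.87 stand x 0.06591230837822086 y -0.0057454513054369955
scene slate_large_top 0.74 stand x -0.32383287966164703 y -0.2903405114157347
scene slate_small_top 0.61 stand x 0.046635367794544684 y 0.0011150993639678591
```

View pics/z6.png

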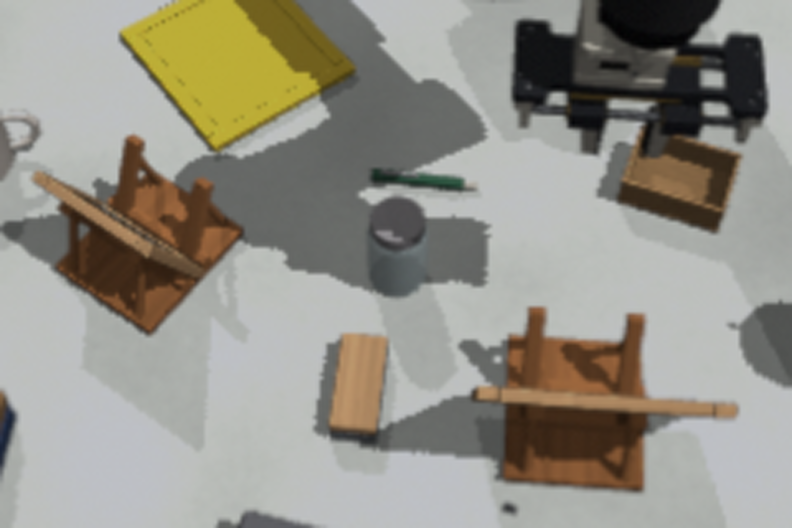

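Both slates lean on their far rests: the large top edge is at (475-735,400) in the crop and the small one at (35,175) to (150,255). The bystanders haven't moved. I'll do a quick stillness check, then hand in.

Run:
```python
from h import *
a=grab_frame('scene').astype(int)
for _ in range(6): b=grab_frame('scene')
d=abs(a-b).max(2); print(d[220:290,285:390].max(),d[170:240,150:230].max())
if d[220:290,285:390].max()<40 and d[170:240,150:230].max()<40: print(job_done())
```

```text
3 58
```

Run:
```python
from h import *
fs=[grab_frame('scene').astype(int)[170:240,150:230] for _ in range(6)]
for i in range(5):
  d=abs(fs[i+1]-fs[i]).max(2);print((d>25).sum(),(np.argwhere(d>25)[:4]+[170,150]).tolist())
s3=cv2.imread('pics/s3.png')[170:240,150:230,::-1].astype(int);s4=cv2.imread('pics/s4.png')[170:240,150:230,::-1].astype(int)
for s in(s4,cv2.imread('pics/s6.png')[170:240,150:230,::-1].astype(int)):
  d=abs(fs[5]-s).max(2);print((d>25).sum(),np.argwhere(d>25)[:12].tolist())
```

```text
1 [[200, 221]]
1 [[177, 226]]
0 []
0 []
0 []
275 [[6, 78], [6, 79], [7, 62], [7, 63], [7, 64], [7, 65], [7, 66], [7, 67], [7, 68], [7, 69], [7, 75], [7, 76]]
26 [[6, 66], [6, 68], [6, 77], [6, 78], [7, 61], [7, 62], [7, 70], [7, 71], [7, 74], [7, 75], [8, 59], [8, 74]]
```

The changes are only single shadow-edge pixels off the slate, so everything is still. Handing in.

```bash
python3 -c "
from station import *;print(job_done())"
```

```text
the job is handed in; nothing more can be done
None
```

I tipped both slates over, and in the last pictures they rest still on the far sides of their own stands with nothing else disturbed; I handed the job in at about 12.5 s, but it returned no verdict.

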